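# Sort the lidded tins into the two trays by sliding

### The job

Put away the three loose lidded tins by shape: slide each one along the worktop into the front bay of the tray whose rear pocket already holds a tin of the same shape, round with round and square with square, until the whole tin is inside the bay. The tins are full and their lids only rest on them, so keep them flat on the worktop and never lift or tip them. Leave the bowl, the bottle and the shaker where they stand.

Things in the scene. Friction and masses are not known exactly. Their poses are not given: they have to be found in the camera images.
- tray_left: the tray on the robot's left (y > 0): fixed steel tray, walls 50 mm high, 6 thick, mouth open, no lip or raised floor. Origin: middle of the mouth on the worktop; x inwards, y along the mouth. Front bay: y -130 to 130 mm, x 0 (mouth) to 130 (cross wall); rear pocket x 136 to 251 with a sample tin. Mouth faces about -y.
- tray_right: the tray on the robot's right (y < 0): fixed steel tray, walls 50 mm high, 6 thick, mouth open, no lip or raised floor. Origin: middle of the mouth on the worktop; x inwards, y along the mouth. Front bay: y -130 to 130 mm, x 0 (mouth) to 130 (cross wall); rear pocket x 136 to 251 with a sample tin. Mouth faces about +y.
- sample_round: round stainless tin, 92 mm diameter, 45 mm high, fixed in the rear pocket of one of the trays (either one): it marks where the round tins belong; origin at the centre of its underside
- sample_square: square stainless tin, 88 x 88 mm, 45 mm high, fixed in the rear pocket of the other tray: it marks where the square tin belongs; origin at the centre of its underside
- round_a: loose full round lidded stainless tin, 92 mm diameter, 45 mm high, flat top without knob, about 0.35 kg, standing on the worktop; origin at the centre of its underside, z up
- round_b: loose full round lidded stainless tin, 92 mm diameter, 45 mm high, flat top without knob, about 0.35 kg, standing on the worktop; origin at the centre of its underside, z up; the same as the other
- square: loose full square lidded stainless tin, 88 x 88 mm, 45 mm high, flat top without knob, about 0.35 kg, standing on the worktop at any yaw; origin at the centre of its underside, x and y along its sides, z up
- bowl: bystander: white ceramic bowl, 96 mm across the rim, 50 mm high, loose; origin at the centre of its underside
- bottle: bystander: amber glass sauce bottle, 56 mm diameter, 130 mm high, loose; origin at the centre of its underside
- shaker: bystander: white shaker, 68 mm diameter, 75 mm high, loose; origin at the centre of its underside
Things that resemble listed ones, but are neither listed nor needed, are in the scene too. Leave any pink look-alike of the square alone. What is shaped like the round_a but green is not meant.

How it is judged (in metres and radians):
At the end, for the whole second after the job is handed in: Each loose tin stands flat and still on the worktop, wholly inside (to about 2 mm, a turned corner 10 mm) the front bay of the tray whose rear pocket holds a tin of its own shape; the bowl, bottle and shaker stand upright within 25 mm of where they were (((horizontal distance between sample_round and tray_left below 0.27 m and x of round_a in the frame of tray_left between 0.044 and 0.1 m and y of round_a in the frame of tray_left between -0.095 and 0.095 m) or (horizontal distance between sample_round and tray_right below 0.27 m and x of round_a in the frame of tray_right between 0.044 and 0.1 m and y of round_a in the frame of tray_right between -0.095 and 0.095 m)) and linear speed of each of round_a, round_b, square below 0.02 m/s and height (world z) of each of round_a, round_b, square below 0.008 m and angle between each of round_a, round_b, square's own z axis and vertical below 0.08 rad and ((horizontal distance between sample_round and tray_left below 0.27 m and x of round_b in the frame of tray_left between 0.044 and 0.1 m and y of round_b in the frame of tray_left between -0.095 and 0.095 m) or (horizontal distance between sample_round and tray_right below 0.27 m and x of round_b in the frame of tray_right between 0.044 and 0.1 m and y of round_b in the frame of tray_right between -0.095 and 0.095 m)) and ((horizontal distance between sample_square and tray_left below 0.27 m and x of square in the frame of tray_left between 0.056 and 0.1 m and y of square in the frame of tray_left between -0.095 and 0.095 m) or (horizontal distance between sample_square and tray_left below 0.27 m and x of square in the frame of tray_left between 0.042 and 0.1 m and y of square in the frame of tray_left between -0.095 and 0.095 m and angle between the x axis of square and the x axis of tray_left, either way round below 0.3 rad) or (horizontal distance between sample_square and tray_left below 0.27 m and x of square in the frame of tray_left between 0.042 and 0.1 m and y of square in the frame of tray_left between -0.095 and 0.095 m and angle between the y axis of square and the x axis of tray_left, either way round below 0.3 rad) or (horizontal distance between sample_square and tray_right below 0.27 m and x of square in the frame of tray_right between 0.056 and 0.1 m and y of square in the frame of tray_right between -0.095 and 0.095 m) or (horizontal distance between sample_square and tray_right below 0.27 m and x of square in the frame of tray_right between 0.042 and 0.1 m and y of square in the frame of tray_right between -0.095 and 0.095 m and angle between the x axis of square and the x axis of tray_right, either way round below 0.3 rad) or (horizontal distance between sample_square and tray_right below 0.27 m and x of square in the frame of tray_right between 0.042 and 0.1 m and y of square in the frame of tray_right between -0.095 and 0.095 m and angle between the y axis of square and the x axis of tray_right, either way round below 0.3 rad)) and distance of each of bowl, bottle, shaker from where it was at the start of the episode below 0.025 m and angle between each of bowl, bottle, shaker's own z axis and vertical below 0.15 rad); the robot touches nothing.
It fails at once if a loose tin lifted more than 20 mm off the worktop or tipped more than 20 degrees (height (world z) of any of round_a, round_b, square above 0.02 m or angle between any of round_a, round_b, square's own z axis and vertical above 0.35 rad).
It fails at once if the bowl, bottle or shaker moved more than 25 mm or tipped more than 28 degrees (distance of any of bowl, bottle, shaker from where it was at the start of the episode above 0.025 m or angle between any of bowl, bottle, shaker's own z axis and vertical above 0.5 rad).
It also fails if it takes over 72 s, if anything falls off the work surface, if the arm or the gripper's body presses on something with over 40 N, if the wrist force passes 120 N, or if a joint passes its speed limit or range.

### The arm

A 6-joint arm with a two-finger parallel gripper is mounted at the origin on the work surface. World frame = base frame: x ahead of the robot, y to its left, z up, the work surface at z = 0. Lengths are in m, angles in degrees, forces in N, time in s.
With the tool pointing down it reaches from about 0.425 to 0.95 m from the base axis. Payload 14.7 kg.
Tool frame: the origin (TCP) lies midway between the tips of the shut fingers; the grasp point (between the pads) lies 19 mm behind it; z points along the fingers, y is the line along which they close (so a half turn about z gives the same grasp; the last joint's range is limited). The gripper opens to 85 mm and grips with 20 to 120 N. Pads are 22 mm wide; open, the fingers measure 114 mm over their backs; the gripper's body (76 mm by 85 mm) begins 54 mm behind the grasp point. The pads swing forward as they close: fully open they stand 13 mm farther back than shut.
Start: joints at [-75.092, 27.513, 91.461, -0, 61.026, -2.67], TCP at [0.196, -0.62, 0.231] pointing down, gripper open.
Joint ranges: [-157.49, 157.49], [-46.99, 117.5], [13.45, 153.17], [-89.5, 269.5], [5.16, 153.95], [-167.48, 167.48]. Speed limits (degrees/s): [108.29, 108.29, 136.94, 172.46, 172.46, 172.46].

### API

Orientations are given as a 3x3 rotation matrix whose columns are the frame's x, y, z axes.
In Python, from workcell import manip, claw, read_camera, boxes_of gives the robot as it stands. Calls block until the motion is done:
- manip.move_ptp(position, orientation): joint-space move of the TCP to a pose.
- manip.move_l(position, ori=None, v=0.15): straight line of the TCP; ori=None keeps the orientation; v is the mean speed in m/s.
- manip.movej(angles): joint-space move.
- claw.move_gripper(opening): finger opening in m; the grip force is fixed at half the most; returns when the fingers have stopped.
- manip.wait(seconds).
- manip.ik(position, orientation): joint angles nearest the present ones, or None.
- read_camera(name): name is "scene" or "top" or "wrist"; returns a dict with "pixels" (384x512x3 uint8, red, green, blue), "z_map" (384x512 float32, m along the optical axis (not along the pixel's ray), 0 where there is no reading), "fx", "fy", "cx", "cy" (pixels), "R" (3x3) and "t" (3): a world point X has camera coordinates R X + t; the wrist camera has in their place "tool_from_camera" (4x4, takes a point from camera to tool coordinates, whose origin is the TCP and whose axes are the flange's). Camera axes: x right, y down, z forward; pixel columns grow to the right and rows downward; lengths in m; the calibration is good to about 2 mm. A picture is of the moment at which its call begins: read the wrist's pose just before it.
A pose or a line that the arm cannot do raises manip.Unreachable and nothing moves.
- manip.finish_job(): hands the job in; it is judged then, once.
Trained networks look in a picture, given as the dict that the camera call returned (one of the last four; its "shot" number tells which), for a name from the list of things; names that differ only in an ending like _2 or _b are one class to them, and where a whole thing is asked for, a point or a joint stands for the part that bears it (a point fixed in the world has none). Each returns a list of dicts, best first, with "p" (0 to 1); they miss things now and then, are a little off and sometimes report something else, mostly with a low value. They report only what shows in the picture. A call takes as long as a camera call. They do not tell look-alikes from the thing itself.
- boxes_of(label, picture): "position" ([column, row] in pixels, amid what is visible of it).
Readings, each from a call of its own:
- manip.get_t(): time.
- manip.get_joint_positions(): joint angles.
- manip.get_qd(): joint speeds.
- manip.get_joint_efforts(): joint torques, N m.
- manip.get_ee_pos(): TCP position.
- manip.get_eef_rot(): TCP orientation.
- manip.get_ft_force(): force on the tool from outside, world axes, zero at the start.
- manip.get_ft_torque(): the same for the moment, N m.
- manip.get_finger_gap(): finger opening in m.
- manip.get_gripper_force(): force on a finger pad.
Only numpy, scipy, OpenCV 4.12 (cv2) and the standard library are available. Lean on these libraries where they do the work, as an engineer would, in place of code of your own. Each camera call takes 0.05 s, during which the arm holds its last target. There are 200 camera calls.

## Working session

There is one attempt and no reset: what is moved stays moved. The work goes in short steps, each a Python script; the robot and the scene stay as the last script left them, time stands still between calls to the robot, and variables do not carry over. Pictures are saved under pics/ and viewed, at most 10 in all, crops included, and the job is handed in when it is done.

```bash
mkdir -p pics; ls; cat > h.py <<'E'
import numpy as np, cv2
from workcell import manip, claw, read_camera, boxes_of
def world(p):
    z=p["z_map"]; v,u=np.mgrid[0:z.shape[0],0:z.shape[1]]
    c=np.stack([(u-p["cx"])/p["fx"]*z,(v-p["cy"])/p["fy"]*z,z],-1)
    w=(c-p["t"])@p["R"]; w[z==0]=np.nan; return w
E
python3 - <<'E'
from h import *
for n in("top","scene"):
    p=read_camera(n); np.savez(f"{n}.npz",**{k:p[k] for k in("pixels","z_map","fx","fy","cx","cy","R","t")})
    cv2.imwrite(f"pics/{n}.png",cv2.resize(p["pixels"][:,:,::-1],(800,600)))
    print(n,p["t"],p["R"][2], p["fx"])
    w=world(p)
    for l in("round_a","square","sample_round","sample_square","bowl","bottle","shaker","tray_left","tray_right"):
        for d in boxes_of(l,p):
            c,r=np.round(d["position"]).astype(int); print(l,round(d["p"],2),c,r,np.round(w[r,c],3))
print(manip.get_t())
E
```

```text
pics
top [-0.02478382  0.53608497  1.75013098] [ 0.06211553 -0.00340567 -0.99806316] 465.03857899277654
round_a 0.98 299 213 [ 0.47  -0.167  0.042]
round_a 0.67 214 210 [0.477 0.151 0.045]
round_a 0.66 269 248 [ 0.339 -0.056  0.052]
square 0.87 250 171 [0.625 0.019 0.043]
square 0.66 226 251 [0.326 0.103 0.05 ]
sample_square 0.69 121 195 [0.529 0.498 0.048]
sample_square 0.39 255 214 [ 0.462 -0.003  0.131]
bowl 0.7 293 137 [ 0.765 -0.145 -0.004]
bottle 0.5 254 211 [0.473 0.001 0.124]
shaker 0.58 212 147 [0.708 0.159 0.077]
shaker 0.5 296 212 [ 0.473 -0.155  0.041]
tray_left 0.94 145 198 [0.521 0.419 0.003]
tray_left 0.47 253 214 [0.462 0.004 0.132]
tray_right 0.83 365 204 [ 0.507 -0.419  0.02 ]
scene [ 0.26887048 -0.33570891  2.07087315] [-0.55977068 -0.33684631 -0.75709402] 488.9454301471433
round_a 0.89 270 159 [ 0.355 -0.039  0.05 ]
round_a 0.75 227 174 [ 0.504 -0.136  0.053]
square 0.8 305 173 [0.356 0.109 0.051]
square 0.65 243 214 [0.631 0.01  0.046]
sample_round 0.97 147 154 [ 0.566 -0.46   0.052]
sample_square 0.74 388 254 [0.546 0.499 0.054]
bowl 0.91 184 222 [ 0.74  -0.166  0.01 ]
bottle 0.82 265 185 [0.485 0.013 0.056]
bottle 0.25 148 152 [ 0.552 -0.467  0.047]
tray_left 0.58 367 244 [ 0.502  0.419 -0.002]
1.0
```

View pics/top.png

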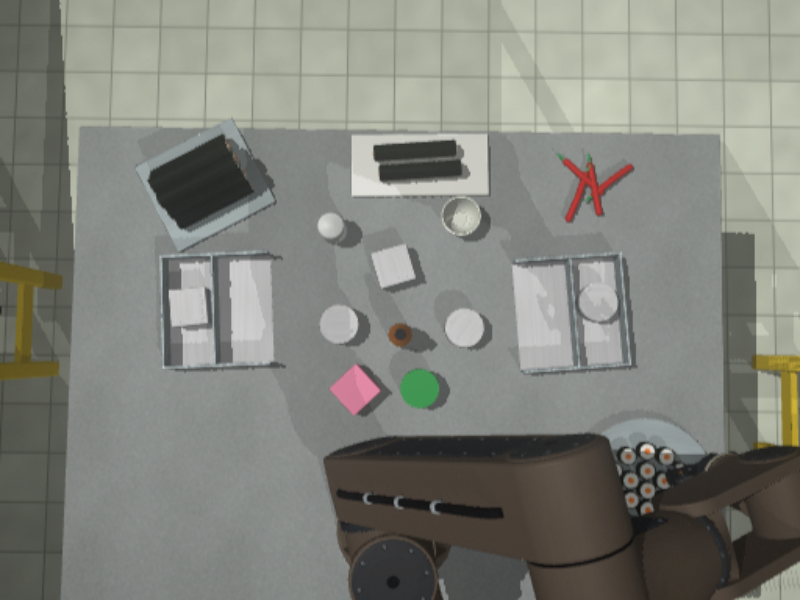

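View pics/scene.png

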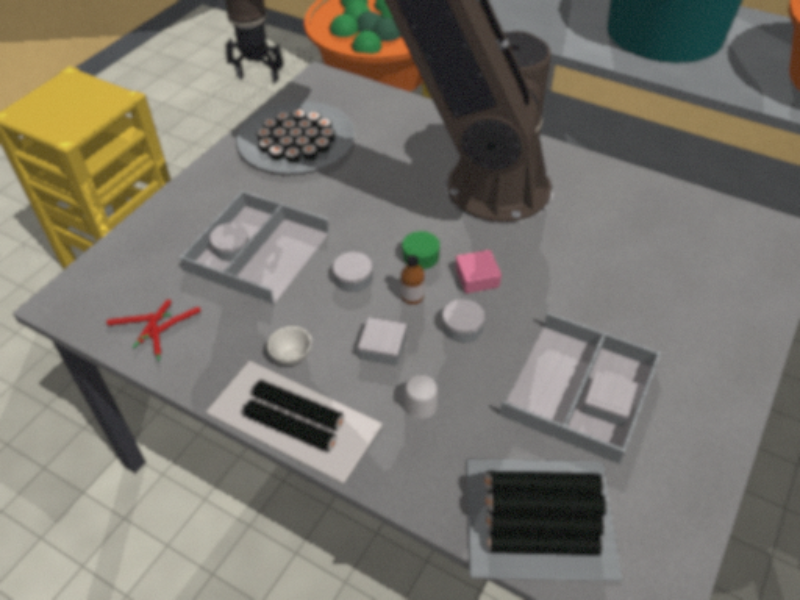

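The top picture shows the square sample in the left tray and the round sample in the right tray, at (188,307) and (598,302).

- **Round tins:** candidates are (340,324) and (464,328) in plain steel, and the green one at (420,388). The two steel ones are meant, and the green one is excluded.
- **Square tin:** candidates are the steel one at (394,266) and the pink one at (355,390). The steel one is meant, and the pink one is excluded.
- **Bystanders:** shaker (332,226), bowl (462,216), bottle (400,335).

Next I'll measure precisely and confirm with a crop.

```bash
cat >> h.py <<'E'
def onplane(p,px,h):
    px=np.atleast_2d(px).astype(float); R,t=p["R"],p["t"]
    d=np.c_[(px[:,0]-p["cx"])/p["fx"],(px[:,1]-p["cy"])/p["fy"],np.ones(len(px))]@R
    c=-R.T@t; return (c+d*((h-c[2])/d[:,2])[:,None])[:,:2]
def blobs(p,lo=.03,hi=.3,h=.045,xmin=.25):
    w=world(p); Z=cv2.medianBlur(np.nan_to_num(w[...,2]).astype(np.float32),3)
    m=((Z>lo)&(Z<hi)&(w[...,0]>xmin)&(w[...,0]<.85)&(abs(w[...,1])<.75)).astype(np.uint8)
    n,L,st,cen=cv2.connectedComponentsWithStats(m,connectivity=8); out=[]
    for i in range(1,n):
        if st[i,4]<60: continue
        v,u=np.where(L==i); q=onplane(p,np.c_[u,v],h); r=cv2.minAreaRect((q*1000).astype(np.float32))
        out.append((np.round(cen[i]),st[i,4],np.round(q.mean(0),3),np.round(np.median(Z[L==i]),3),np.round(r[0],0),np.round(r[1],0),round(r[2],1)))
    return out
E
python3 - <<'E'
from h import *
p=dict(np.load("top.npz"))
for b in blobs(p): print(*b)
im=p["pixels"][120:290,90:420,::-1]
cv2.imwrite("pics/crop.png",cv2.resize(im,(792,408),interpolation=cv2.INTER_CUBIC))
E
```

```text
[126. 122.] 1808 [0.806 0.488] 0.096 [822. 485.] [158. 217.] 28.7
[257. 113.] 103 [ 0.844 -0.007] 0.041 [844. -22.] [ 11. 140.] 0.7
[296. 137.] 177 [ 0.757 -0.151] 0.04 [ 752. -149.] [91. 90.] 0.5
[212. 145.] 277 [0.721 0.163] 0.07 [721. 163.] [68. 68.] 0.7
[251. 170.] 554 [0.628 0.014] 0.045 [628.  13.] [89. 88.] 17.4
[125. 192.] 633 [0.542 0.485] 0.045 [519. 442.] [273. 255.] 2.0
[378. 194.] 603 [ 0.545 -0.461] 0.044 [ 523. -417.] [272. 258.] 4.8
[382. 193.] 497 [ 0.547 -0.478] 0.046 [ 547. -478.] [92. 91.] 45.2
[120. 196.] 583 [0.524 0.501] 0.046 [524. 502.] [89. 94.] 6.5
[217. 207.] 474 [0.487 0.141] 0.045 [486. 140.] [86. 90.] 0.7
[297. 210.] 478 [ 0.482 -0.158] 0.045 [ 483. -159.] [86. 90.] 0.7
[256. 214.] 180 [ 0.463 -0.005] 0.091 [464.  -6.] [52. 52.] 0.7
[227. 249.] 571 [0.332 0.101] 0.045 [332. 101.] [89. 89.] 43.7
[268. 249.] 484 [ 0.336 -0.053] 0.045 [335. -52.] [89. 89.] 0.7
```

View pics/crop.png

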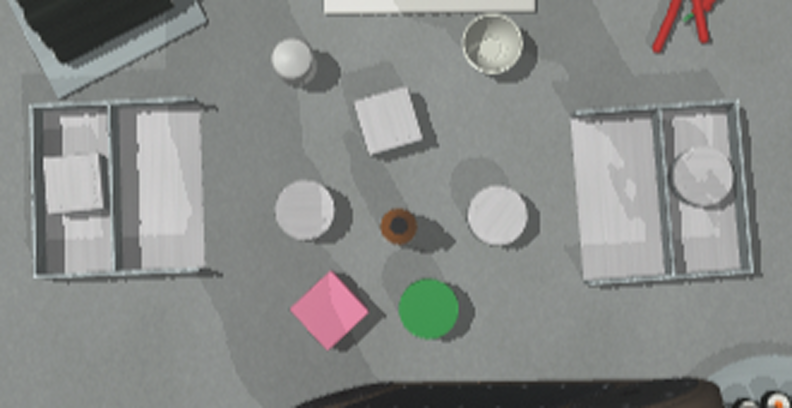

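The crop confirms it: square at (388,121), rounds at (305,211) and (497,214), all plain steel. Pink at (330,310) and green at (428,309) stay untouched. I'll push with the open fingers as a two-point cradle, starting with round_a.

```bash
cat >> h.py <<'E'
def ori(a,s):  # heading angle a (deg, world), tool x = s*heading, z down
    a=np.radians(a); x=s*np.array([np.cos(a),np.sin(a),0]); z=np.array([0,0,-1.]); return np.c_[x,np.cross(z,x),z]
def push(path,off,v=.1,stand=.025,zt=.01,back=.03):
    """path: tin centres and heading (x,y,deg); off: tool centre to tin centre"""
    P=[]
    for (x,y,a) in path:
        a0=P[-1][2] if P else a; x0,y0=P[-1][:2] if P else (x,y)
        n=max(1,int(np.ceil(abs(a-a0)/12)))
        P+=[(x0+(x-x0)*k/n,y0+(y-y0)*k/n,a0+(a-a0)*k/n) for k in range(1,n+1)]
    h=lambda a:np.array([np.cos(np.radians(a)),np.sin(np.radians(a))])
    tcp=lambda p,o,z:[*(np.array(p[:2])-o*h(p[2])),z]
    best=None
    for s in(1,-1):
        q=[manip.ik(tcp(p,off,zt),ori(p[2],s)) for p in P]
        if all(k is not None for k in q):
            c=max(abs(k[5]) for k in q)
            if best is None or c<best[0]: best=(c,s)
    print("q6max,sign",best); s=best[1]
    manip.move_ptp(tcp(P[0],off+stand,.2),ori(P[0][2],s))
    manip.move_l(tcp(P[0],off+stand,zt),v=.25)
    for p in P:
        manip.move_l(tcp(p,off,zt),ori(p[2],s),v=v)
    print("force",np.round(manip.get_ft_force(),1))
    manip.move_l(tcp(P[-1],off+back,zt),v=.15)
    manip.move_l(tcp(P[-1],off+back,.2),v=.25)
    print("t",manip.get_t())
E
python3 - <<'E'
from h import *
claw.move_gripper(.06)
a=np.degrees(np.arctan2(-.205,-.025))
push([(.483,-.159,a),(.458,-.364,a)],.046)
p=read_camera("top")
cv2.imwrite("pics/top2.png",p["pixels"][:,:,::-1])
for b in blobs(p): print(*b)
E
```

```text
q6max,sign (np.float64(30.613579717638206), -1)
force [-0.6  0.5  0.2]
t 8.3333
[126. 122.] 1814 [0.806 0.488] 0.093 [822. 484.] [158. 218.] 27.7
[257. 113.] 104 [ 0.845 -0.005] 0.041 [844. -18.] [132.  15.] 88.9
[295. 137.] 177 [ 0.758 -0.15 ] 0.041 [ 752. -149.] [91. 90.] 0.5
[212. 145.] 275 [0.721 0.163] 0.07 [721. 163.] [68. 68.] 0.7
[251. 170.] 554 [0.628 0.014] 0.045 [628.  14.] [89. 88.] 17.2
[125. 192.] 605 [0.541 0.484] 0.045 [519. 442.] [273. 255.] 2.0
[382. 186.] 440 [ 0.576 -0.477] 0.045 [ 522. -419.] [274. 254.] 4.8
[384. 191.] 359 [ 0.556 -0.485] 0.046 [ 559. -487.] [96. 63.] 55.4
[121. 196.] 585 [0.524 0.5  ] 0.046 [524. 500.] [89. 92.] 6.6
[217. 207.] 479 [0.487 0.141] 0.045 [486. 140.] [86. 90.] 0.7
[256. 214.] 182 [ 0.463 -0.005] 0.091 [464.  -6.] [52. 52.] 0.7
[226. 247.] 462 [0.34  0.104] 0.045 [332. 101.] [88. 89.] 43.8
[268. 249.] 486 [ 0.336 -0.053] 0.045 [335. -52.] [89. 89.] 0.7
```

View pics/top2.png

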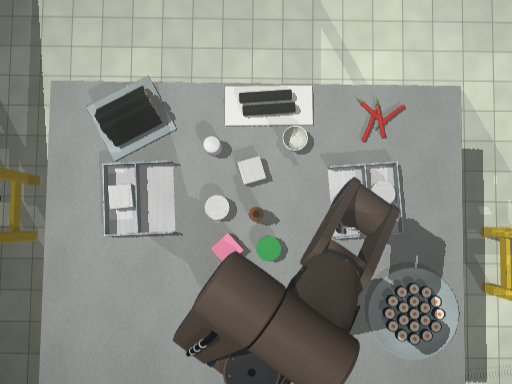

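The arm hides round_a at about (355,215); nothing else has moved. Next is the square.

```bash
python3 - <<'E'
from h import *
push([(x,y,90+f) for x,y,f in[(.628,.013,17.4),(.622,.033,17.4),(.613,.073,12),(.605,.113,10),(.598,.153,8),(.571,.384,6)]],.055)
p=read_camera("top")
for b in blobs(p): print(*b)
q=read_camera("scene"); print("scene")
for b in blobs(q): print(*b)
cv2.imwrite("pics/b.png",np.hstack([p["pixels"][:,90:420],q["pixels"][:,90:430]])[:,:,::-1])
E
```

```text
q6max,sign (np.float64(23.59577059548309), 1)
force [-0.2 -0.9  0.6]
t 16.5833
[126. 122.] 1808 [0.806 0.488] 0.092 [821. 484.] [157. 221.] 26.6
[256. 113.] 88 [ 0.844 -0.   ] 0.043 [846.  -9.] [ 15. 113.] 0.7
[296. 136.] 180 [ 0.759 -0.152] 0.041 [ 752. -149.] [91. 90.] 0.5
[212. 145.] 280 [0.721 0.163] 0.07 [721. 163.] [68. 68.] 1.0
[104. 200.] 241 [0.51  0.561] 0.045 [514. 560.] [270.  17.] 3.8
[378. 194.] 598 [ 0.546 -0.461] 0.044 [ 523. -417.] [272. 257.] 4.8
[382. 193.] 498 [ 0.547 -0.478] 0.046 [ 547. -478.] [92. 91.] 45.2
[149. 192.] 191 [0.543 0.396] 0.046 [545. 393.] [45. 71.] 0.7
[110. 200.] 73 [0.511 0.539] 0.046 [516. 541.] [93. 15.] 13.0
[136. 199.] 76 [0.516 0.441] 0.044 [514. 444.] [97. 19.] 1.6
[217. 207.] 479 [0.487 0.141] 0.045 [486. 140.] [86. 90.] 0.7
[351. 217.] 492 [ 0.458 -0.361] 0.044 [ 457. -361.] [90. 90.] 0.1
[256. 214.] 176 [ 0.464 -0.005] 0.092 [464.  -6.] [52. 52.] 0.7
[227. 249.] 573 [0.332 0.101] 0.045 [332. 101.] [89. 89.] 43.7
[268. 249.] 488 [ 0.336 -0.053] 0.045 [335. -52.] [89. 89.] 0.7
scene
[160. 151.] 1729 [ 0.522 -0.432] 0.045 [ 525. -415.] [289. 268.] 4.9
[267. 166.] 693 [ 0.389 -0.033] 0.047 [393. -23.] [216.  89.] 27.0
[306. 171.] 473 [0.338 0.104] 0.045 [338. 104.] [101.  92.] 44.0
[296. 202.] 482 [0.492 0.144] 0.045 [490. 144.] [102.  88.] 28.2
[331. 204.] 185 [0.44  0.253] 0.272 [432. 246.] [117.  45.] 6.4
[377. 247.] 1060 [0.527 0.457] 0.045 [521. 438.] [287. 256.] 3.2
[185. 219.] 252 [ 0.747 -0.153] 0.042 [ 752. -147.] [100.  93.] 29.9
[351. 247.] 671 [0.574 0.386] 0.045 [574. 386.] [98. 89.] 6.2
[391. 252.] 688 [0.529 0.503] 0.047 [529. 503.] [100.  87.] 6.7
[269. 251.] 392 [0.719 0.162] 0.069 [718. 161.] [82. 65.] 30.0
[363. 317.] 1600 [0.786 0.513] 0.115 [827. 490.] [152. 222.] 28.0
```

View pics/b.png

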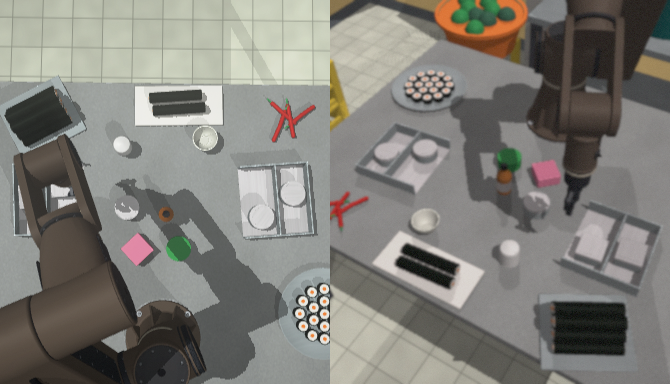

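The left half shows round_a in the right bay at (262,215). The right half shows the square inside the left bay at (595,247). Now round_b, going around the bottle.

```bash
python3 - <<'E'
from h import *
a=-92.5
push([(.486,.140,-45.3),(.595,.03,-45.3),(.594,.01,a),(.578,-.356,a)],.046)
manip.movej([0,0,90,0,80,0]) if False else manip.move_l([.55,0,.3],v=.3)
p=read_camera("top"); q=read_camera("scene")
for b in blobs(p): print(*b)
print("scene")
for b in blobs(q): print(*b)
cv2.imwrite("pics/c.png",np.hstack([p["pixels"][:,90:420],q["pixels"][:,90:430]])[:,:,::-1])
E
```

```text
q6max,sign (np.float64(41.40965194250149), -1)
force [-0.6  1.1  0.5]
t 26.9833
[126. 122.] 1801 [0.806 0.488] 0.092 [820. 484.] [156. 216.] 27.9
[256. 113.] 97 [ 0.844 -0.   ] 0.042 [844.  -7.] [ 11. 110.] 0.7
[295. 136.] 181 [ 0.758 -0.151] 0.04 [ 752. -149.] [91. 90.] 0.5
[212. 145.] 273 [0.721 0.163] 0.07 [721. 163.] [68. 68.] 0.7
[125. 192.] 598 [0.542 0.485] 0.045 [521. 445.] [273. 255.] 0.7
[378. 192.] 570 [ 0.55  -0.462] 0.044 [ 523. -417.] [272. 257.] 4.8
[152. 185.] 570 [0.569 0.384] 0.045 [569. 384.] [89. 90.] 5.5
[349. 185.] 485 [ 0.577 -0.353] 0.045 [ 577. -353.] [90. 90.] 0.1
[382. 193.] 497 [ 0.547 -0.478] 0.046 [ 547. -478.] [92. 91.] 45.2
[120. 196.] 578 [0.524 0.501] 0.046 [524. 501.] [89. 91.] 6.6
[351. 217.] 493 [ 0.457 -0.361] 0.045 [ 457. -361.] [90. 90.] 0.1
[256. 214.] 188 [ 0.463 -0.005] 0.091 [463.  -5.] [53. 55.] 45.7
scene
[162. 155.] 2143 [ 0.534 -0.415] 0.045 [ 526. -415.] [290. 267.] 4.8
[267. 167.] 694 [ 0.39  -0.032] 0.047 [395. -22.] [220.  89.] 27.0
[306. 171.] 473 [0.338 0.104] 0.045 [338. 105.] [102.  92.] 44.3
[377. 247.] 1068 [0.526 0.457] 0.046 [521. 438.] [287. 256.] 3.2
[185. 218.] 244 [ 0.745 -0.153] 0.042 [ 752. -147.] [100.  93.] 29.9
[351. 247.] 674 [0.574 0.386] 0.046 [575. 386.] [98. 89.] 6.2
[391. 252.] 696 [0.529 0.503] 0.047 [530. 503.] [101.  87.] 6.7
[269. 251.] 398 [0.719 0.162] 0.068 [719. 162.] [86. 65.] 29.9
[363. 317.] 1603 [0.786 0.512] 0.114 [826. 489.] [149. 222.] 28.1
```

View pics/c.png

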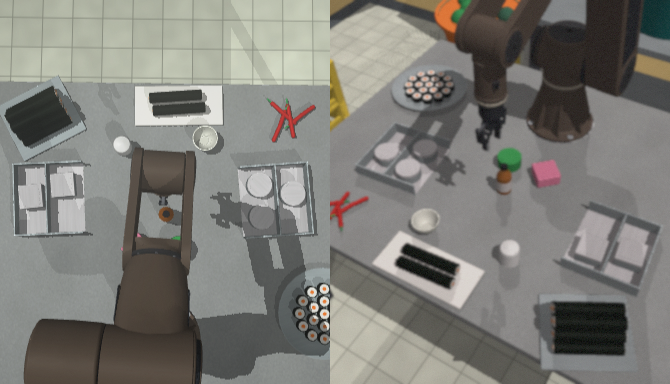

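All three tins are in their bays. The left half of the picture shows the rounds at (260,185) and (262,215) and the square at (63,182). Tray depths are 0.067–0.069 m, and the bystanders haven't moved.

```bash
python3 -c "
from h import *
manip.wait(.3); print(manip.finish_job())"
```

```text
the job is handed in; nothing more can be done
None
```

I handed the job in after about 27 s of robot time: both round tins are in the right tray's front bay, the square is in the left tray's, and the last camera check showed the bowl, bottle and shaker where they started; no verdict was returned.

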